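# Check the tea presses before class

### The arm

A 7-joint arm with a two-finger parallel gripper is mounted at the origin on the work surface. World frame = base frame: x ahead of the robot, y to its left, z up, the work surface at z = 0. Lengths are in m, angles in rad, forces in N, time in s.
With the tool pointing down it reaches from about 0.4 to 0.85 m from the base axis. Payload 4.5 kg.
Tool frame: the origin (TCP) lies at the very end of the fingers, on their centre line; the grasp point (between the pads) lies 19 mm behind it; z points along the fingers, y is the line along which they close (so a half turn about z gives the same grasp; the last joint's range is limited). The gripper opens to 85 mm and grips with 20 to 120 N. Pads are 22 mm wide; open, the fingers measure 114 mm over their backs; the gripper's body (76 mm by 85 mm) begins 54 mm behind the grasp point. The pads swing forward as they close: fully open they stand 13 mm farther back than shut.
Start: joints at [1.198, 0.689, -0.195, 1.565, 0.157, 0.902, -0.215], TCP at [0.247, -0.574, 0.196] pointing down, gripper open.
Joint ranges: [-3.01, 3.01], [-0.46, 2.08], [-1.47, 1.51], [0.13, 2.56], [-1, 4.14], [0.04, 2.09], [-2.66, 2.66]. Speed limits (rad/s): [2.57, 2.57, 3.14, 3.14, 3.14, 3.14, 3.14].

### API

Orientations are given as [roll, pitch, yaw] about the fixed x, y, z axes, in that order (R = Rz(yaw) Ry(pitch) Rx(roll)).
In Python, from station import robot gives the robot as it stands.
- The arm moves only by the tool drive_tool, never from a script. Its argument "targets" is one flat list of numbers, 6 for each row, row after row: the shift along the tool's x, y, z in m, then the turn, a rotation vector about the tool's x, y, z in rad. In form: [x, y, z, wx, wy, wz, x, y, z, wx, wy, wz, ...]. A call has exactly 10 rows; each row shifts and turns the commanded pose from where the row before left it, along the tool's axes as they then stand; what a row does not reach is not made up. A row lasts 1/12 s, in which the tool goes at most 41.7 mm and 7.16 degrees, less where a joint would pass 70% of its speed; a pose out of reach is approached as far as the arm can. A call is refused whole if a number of a shift passes 0.0417 or a number of a turn 0.125, either way. A call with a gripper value outside its range is refused whole. "hand" is the opening, from 0 (shut) to 1 (fully open), set as the call begins (left out, the last holds). The fingers move at their own pace and stop on an object; "newtons" is the grip in N (left out, the last holds). Time passes only in rows, so rows that do not move let the fingers close, or fill a call up. It gives the time, the measured TCP pose, the force, the opening and the grip force at its end, in the units of the state.
- robot.get_obs(): the state, without advancing time (a new reading comes with each control period).
- robot.grab_frame(name): name is "scene" or "top" or "wrist"; returns (picture, depth): 480x640x3 uint8, red, green, blue; 480x640 float32, m along the optical axis (not along the pixel's ray), 0 where there is no reading.
- robot.get_calibration(name): a dict with "mtx" (3x3 intrinsics, pixels), "R" (3x3) and "t" (3): a world point X has camera coordinates R X + t. Camera axes: x right, y down, z forward; pixel columns grow to the right and rows downward; lengths in m; the calibration is good to about 2 mm. A picture is of the moment at which its call begins: read the wrist's pose just before it. get_calibration takes no time and is no camera call; for the wrist camera it gives the pose at the moment of the call.
- robot.sign_off(): hands the job in; it is judged then, once.
The state is a dict: "t": time; "q": joint angles; "qvel": joint speeds; "joint_torque": joint torques, N m; "tcp_pos": TCP position; "ee_rot": TCP orientation; "ft_force": force on the tool from outside, world axes, zero at the start; "torque": the same for the moment, N m; "gripper_width": finger opening in m; "gripper_force": force on a finger pad.
Only numpy, scipy, OpenCV 4.12 (cv2) and the standard library are available. Lean on these libraries where they do the work, as an engineer would, in place of code of your own. Each camera call takes 0.05 s, during which the arm holds its last target. There are 200 camera calls.

### The job

Before the tea class, check the four tea presses on the round mat: push each plunger down as far as it will go, without forcing one that sticks. Every press whose plunger stops short of fully home goes into the rectangular tray, standing upright on the tray's floor beside the upturned bowl and let go; the good ones stay where they stand with their plungers fully home. Leave the tea tin, cups and bowl where they are and tip nothing over.

Things in the scene. Friction and masses are not known exactly. Their poses are not given: they have to be found in the camera images.
- mat: round dark-wood serving mat, 300 mm across, 4 mm thick, lying fixed on the table on the left or the right; origin: centre of its underside. The tea presses, the caddy and one cup stand on it.
- tray: reject tray: rectangular open dark-steel tray, 340 x 200 mm outside (own x is the long way, own y the short), rim 20 mm high, walls and floor 4 mm thick, fixed on the table on the side away from the mat; origin: centre of its underside.
- bowl: small white bowl standing upside down in the tray: 72 mm across at its underside, 46 mm high, 0.18 kg; origin: centre of its underside
- caddy: copper-coloured round tea tin with a small fixed wooden knob, no plunger and no handle: 68 mm across, 127 mm high overall, 0.22 kg, standing on the mat among the presses; origin: centre of its underside
- cup_mat: small white cup, 54 mm across, 45 mm high, standing on the mat near its edge; origin: centre of its underside
- cup_near: blue cup, 60 mm across, 55 mm high, on the table close to the robot; origin: centre of its underside
- cup_far: white cup, 60 mm across, 55 mm high, on the table beyond mat and tray; origin: centre of its underside
- press1: tea press standing on the mat: upright white ceramic cylinder 62 mm across and 108 mm high with a steel lid 64 mm across on it (lid top 114 mm above the base), about 0.44 kg in all; a thin steel loop handle (8 mm bar, from 60 to 104 mm above the base) points along its own -x and reaches 65 mm from the axis, and a small spout lip at the top on its +x. Origin: centre of its underside, z up. All four presses look alike; any of them may be a sticking one
- knob1: round black knob on top of press 1's plunger rod, 28 mm across, 12 mm high; origin: centre of its underside, on the axis of the press. Its underside is 56.5 mm above the lid with the plunger fully up and 1.5 mm above the lid when fully home
- plunger1 (a joint): how far press 1's plunger is pushed down, m: 0 fully up, 0.055 fully home. It starts part-way between 0 and 0.018, needs about 3 to 5 N to move and stays where it is left. A sticking one moves as freely at first, then stops dead at least 12 mm short of home (between 0.031 and 0.042) and does not yield: more than 100 N on a knob, even for an instant, counts as forcing it, so push slowly (20 to 40 mm per second) and stop at 10 to 20 N, which tells a good one from a sticking one
- press2: tea press standing on the mat: upright white ceramic cylinder 62 mm across and 108 mm high with a steel lid 64 mm across on it (lid top 114 mm above the base), about 0.44 kg in all; a thin steel loop handle (8 mm bar, from 60 to 104 mm above the base) points along its own -x and reaches 65 mm from the axis, and a small spout lip at the top on its +x. Origin: centre of its underside, z up. All four presses look alike; any of them may be a sticking one
- knob2: round black knob on top of press 2's plunger rod, 28 mm across, 12 mm high; origin: centre of its underside, on the axis of the press. Its underside is 56.5 mm above the lid with the plunger fully up and 1.5 mm above the lid when fully home
- plunger2 (a joint): how far press 2's plunger is pushed down, m: 0 fully up, 0.055 fully home. It starts part-way between 0 and 0.018, needs about 3 to 5 N to move and stays where it is left. A sticking one moves as freely at first, then stops dead at least 12 mm short of home (between 0.031 and 0.042) and does not yield: more than 100 N on a knob, even for an instant, counts as forcing it, so push slowly (20 to 40 mm per second) and stop at 10 to 20 N, which tells a good one from a sticking one
- press3: tea press standing on the mat: upright white ceramic cylinder 62 mm across and 108 mm high with a steel lid 64 mm across on it (lid top 114 mm above the base), about 0.44 kg in all; a thin steel loop handle (8 mm bar, from 60 to 104 mm above the base) points along its own -x and reaches 65 mm from the axis, and a small spout lip at the top on its +x. Origin: centre of its underside, z up. All four presses look alike; any of them may be a sticking one
- knob3: round black knob on top of press 3's plunger rod, 28 mm across, 12 mm high; origin: centre of its underside, on the axis of the press. Its underside is 56.5 mm above the lid with the plunger fully up and 1.5 mm above the lid when fully home
- plunger3 (a joint): how far press 3's plunger is pushed down, m: 0 fully up, 0.055 fully home. It starts part-way between 0 and 0.018, needs about 3 to 5 N to move and stays where it is left. A sticking one moves as freely at first, then stops dead at least 12 mm short of home (between 0.031 and 0.042) and does not yield: more than 100 N on a knob, even for an instant, counts as forcing it, so push slowly (20 to 40 mm per second) and stop at 10 to 20 N, which tells a good one from a sticking one
- press4: tea press standing on the mat: upright white ceramic cylinder 62 mm across and 108 mm high with a steel lid 64 mm across on it (lid top 114 mm above the base), about 0.44 kg in all; a thin steel loop handle (8 mm bar, from 60 to 104 mm above the base) points along its own -x and reaches 65 mm from the axis, and a small spout lip at the top on its +x. Origin: centre of its underside, z up. All four presses look alike; any of them may be a sticking one
- knob4: round black knob on top of press 4's plunger rod, 28 mm across, 12 mm high; origin: centre of its underside, on the axis of the press. Its underside is 56.5 mm above the lid with the plunger fully up and 1.5 mm above the lid when fully home
- plunger4 (a joint): how far press 4's plunger is pushed down, m: 0 fully up, 0.055 fully home. It starts part-way between 0 and 0.018, needs about 3 to 5 N to move and stays where it is left. A sticking one moves as freely at first, then stops dead at least 12 mm short of home (between 0.031 and 0.042) and does not yield: more than 100 N on a knob, even for an instant, counts as forcing it, so push slowly (20 to 40 mm per second) and stop at 10 to 20 N, which tells a good one from a sticking one
Not all that is in view belongs to the job. Leave any pink look-alike of the press3 alone.

How it is judged:
By the outcome, as a careful person would: the job done as asked, in the order asked, and still so for the second after the job is handed in, with the robot touching nothing.
It also fails if it takes over 72 s, if anything falls off the work surface, if the arm or the gripper's body presses on something with over 40 N, if the wrist force passes 120 N, or if a joint passes its speed limit or range.

## Working session

There is one attempt and no reset: what is moved stays moved. The work goes in short steps, Python scripts to look and compute and a tool call to move; the robot and the scene stay as the last step left them, time stands still between calls to the robot, and variables do not carry over. Pictures are saved under pics/ and viewed, at most 10 in all, crops included, and the job is handed in when it is done.

Besides the shell and the picture viewer there is one more tool, called after "Request:" as name(argument=value, ...), one argument or row to a line, values as JSON. drive_tool: Moves the arm, as the interface text tells. Its arguments: {"type":"object","properties":{"targets":{"type":"array","items":{"type":"number"}},"hand":{"type":"number"},"newtons":{"type":"number"}},"required":["targets"]}

```bash
mkdir -p pics; ls; python3 - <<'E'
from station import robot
import cv2,numpy as np
o=robot.get_obs();print({k:np.round(v,3) for k,v in o.items()})
for n in("top","scene"):
    p,d=robot.grab_frame(n);c=robot.get_calibration(n)
    cv2.imwrite(f"pics/{n}0.png",p[:,:,::-1]);np.savez(f"pics/{n}0.npz",p=p,d=d,**c);print(n,c)
E
```

```text
pics
{'t': np.float64(0.0), 'q': array([ 1.198,  0.69 , -0.195,  1.566,  0.157,  0.902, -0.215]), 'qvel': array([ 0.   ,  0.002,  0.002,  0.   , -0.002, -0.   ,  0.002]), 'joint_torque': array([-0.0000e+00, -5.3961e+01, -1.2670e+00, -1.5854e+01,  9.0000e-03,
        1.0000e-02,  0.0000e+00]), 'tcp_pos': array([ 0.247, -0.573,  0.195]), 'ee_rot': array([-3.14 ,  0.   ,  0.407]), 'ft_force': array([-0.245,  0.22 ,  0.951]), 'torque': array([-0.044,  0.017, -0.008]), 'gripper_force': np.float64(0.0), 'gripper_width': np.float64(0.086)}
top {'mtx': array([[552.37946761,   0.        , 315.54695557],
       [  0.        , 552.37946761, 245.28828741],
       [  0.        ,   0.        ,   1.        ]]), 'R': array([[ 0.00369218, -0.99984805, -0.01703682],
       [-0.99905381, -0.00294989, -0.04339102],
       [ 0.04333417,  0.01718091, -0.99891289]]), 't': array([-0.00289327,  0.61210295,  1.18669388])}
scene {'mtx': array([[449.4272973 ,   0.        , 311.61684375],
       [  0.        , 449.4272973 , 238.20532669],
       [  0.        ,   0.        ,   1.        ]]), 'R': array([[ 0.88202901,  0.4709657 ,  0.0147016 ],
       [ 0.40955121, -0.75083583, -0.51818275],
       [-0.23300781,  0.46307327, -0.85514356]]), 't': array([-0.54537242, -0.19969973,  1.11297988])}
```

View pics/top0.png

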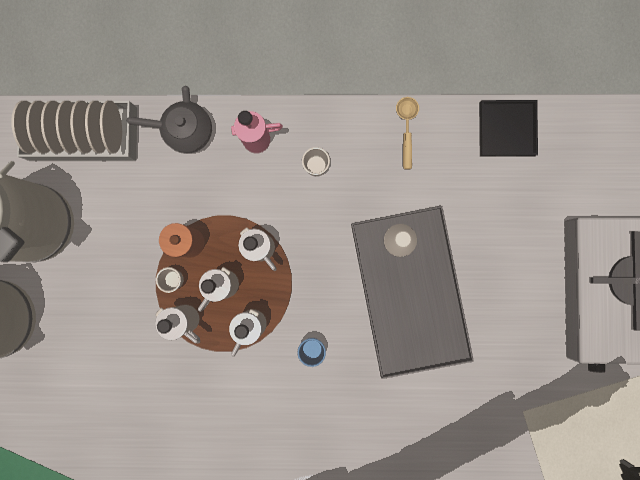

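View pics/scene0.png

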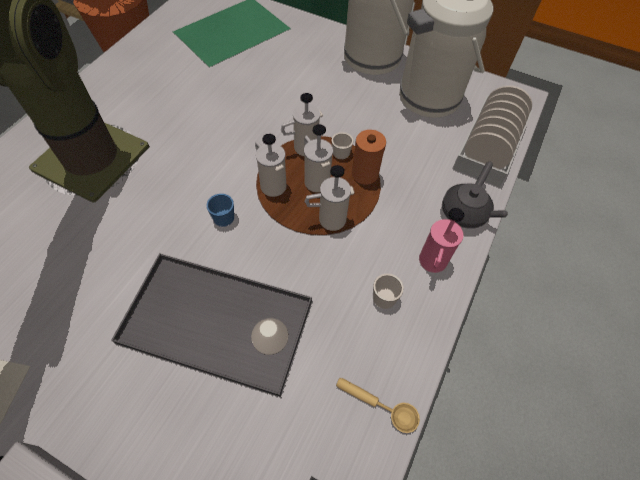

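The top view shows the mat around pixel (223,283). The press lids are near (255,245), (215,285), (172,323) and (245,328), with the caddy at (175,240) and the mat cup at (169,280). The tray is centred near (412,292) with the bowl at (400,239), and a pink look-alike stands off the mat. The scene view agrees with this.

```bash
cat > h.py <<'E'
import numpy as np,cv2
def cloud(f):
    z=np.load(f);d=z['d'];v,u=np.mgrid[:480,:640]
    K=z['mtx'];c=np.stack([(u-K[0,2])/K[0,0]*d,(v-K[1,2])/K[1,1]*d,d],-1)
    return (c-z['t'])@z['R'],z['p'],d   # R^T(c-t)
def ray(f,u,v,h):
    z=np.load(f);K=z['mtx'];r=np.array([(u-K[0,2])/K[0,0],(v-K[1,2])/K[1,1],1])@z['R'];o=-z['R'].T@z['t']
    return o+r*(h-o[2])/r[2]
E
python3 - <<'E'
from h import *
W,p,d=cloud('pics/top0.npz')
hsv=cv2.cvtColor(p,cv2.COLOR_RGB2HSV)
reg=np.zeros((480,640),bool);reg[200:375,130:310]=1
ok=(d>0)&reg
print('table z',np.median(W[400:420,200:300,2]))
def comps(m,name,mn=15):
    n,l,s,c=cv2.connectedComponentsWithStats(m.astype(np.uint8))
    for i in range(1,n):
        if s[i,4]>=mn:
            q=W[l==i];print(name,s[i,4],'px',c[i].round(1),'med',np.median(q,0).round(4),'mid',((q.min(0)+q.max(0))/2).round(4),'ext',np.ptp(q,axis=0).round(3))
z=W[...,2]
comps(ok&(z>.15),'knob')
comps(ok&(z>.108)&(z<.145),'lid')
comps(ok&(z>.04)&(z<.06),'cup')
# handles
for i,(u,v) in enumerate([(250,243),(208,286),(165,326),(241,332)]):
    pass
t=np.zeros((480,640),bool);t[195:390,340:485]=1
comps(t&(d>0)&(z>.035),'bowl')
for nm,(u,v) in dict(a=(352,224),b=(441,207),c=(472,360),d=(382,377)).items(): print(nm,ray('pics/top0.npz',u,v,.02).round(4))
comps((d>0)&(z>.03)&(z<.07)&(np.indices((480,640))[0]>330)&(np.indices((480,640))[1]>290)&(np.indices((480,640))[1]<340)&(np.indices((480,640))[0]<370),'bluecup')
big=cv2.resize(p[200:370,135:305],None,fx=3.5,fy=3.5,interpolation=cv2.INTER_CUBIC)
cv2.imwrite('pics/crop0.png',big[:,:,::-1])
E
```

```text
table z -0.0007216437448473965
knob 170 px [250.  243.4] med [0.6087 0.1192 0.1793] mid [0.608  0.1196 0.178 ] ext [0.025 0.027 0.013]
knob 175 px [207.8 286.2] med [0.5281 0.1968 0.1827] mid [0.5281 0.1969 0.1806] ext [0.026 0.026 0.012]
knob 177 px [163.9 326.1] med [0.4519 0.2823 0.1679] mid [0.4519 0.2832 0.1668] ext [0.027 0.027 0.014]
knob 174 px [241.1 331.4] med [0.4433 0.136  0.168 ] mid [0.4431 0.1366 0.1666] ext [0.026 0.027 0.012]
lid 935 px [175.8 239.8] med [0.6171 0.2743 0.1206] mid [0.6183 0.2764 0.1216] ext [0.066 0.067 0.027]
lid 649 px [254.8 244.8] med [0.606  0.1154 0.1174] mid [0.6101 0.12   0.1158] ext [0.064 0.064 0.015]
lid 660 px [216.5 284.8] med [0.5302 0.1915 0.1174] mid [0.5259 0.198  0.1179] ext [0.072 0.063 0.02 ]
lid 666 px [172.8 322.6] med [0.4566 0.2779 0.1173] mid [0.4517 0.2837 0.1175] ext [0.061 0.065 0.019]
lid 666 px [246.  327.4] med [0.4475 0.1304 0.1173] mid [0.4438 0.1371 0.1162] ext [0.066 0.062 0.016]
cup 63 px [196.8 243.4] med [0.6124 0.2478 0.0493] mid [0.6169 0.2536 0.0496] ext [0.06  0.022 0.019]
cup 17 px [271.3 249.2] med [0.6023 
[... 206 characters left out ...]
.1688 0.0499] mid [0.5303 0.1731 0.0503] ext [0.042 0.012 0.019]
cup 65 px [190.9 315.5] med [0.4631 0.2571 0.0508] mid [0.4575 0.2675 0.05  ] ext [0.049 0.03  0.019]
cup 19 px [262.1 319.8] med [0.4546 0.1093 0.0501] mid [0.4522 0.1114 0.05  ] ext [0.027 0.011 0.019]
cup 109 px [302.3 353.9] med [0.3804 0.0263 0.0531] mid [0.3873 0.0237 0.0492] ext [0.056 0.025 0.018]
bowl 389 px [401.8 239.3] med [ 0.6242 -0.1831  0.0468] mid [ 0.624  -0.1839  0.0449] ext [0.049 0.049 0.02 ]
a [ 0.6581 -0.0796  0.02  ]
b [ 0.6953 -0.2715  0.02  ]
c [ 0.3682 -0.3353  0.02  ]
d [ 0.3309 -0.1438  0.02  ]
bluecup 270 px [310.8 354.6] med [0.3772 0.0091 0.0522] mid [0.3876 0.0071 0.0447] ext [0.058 0.058 0.029]
```

View pics/crop0.png

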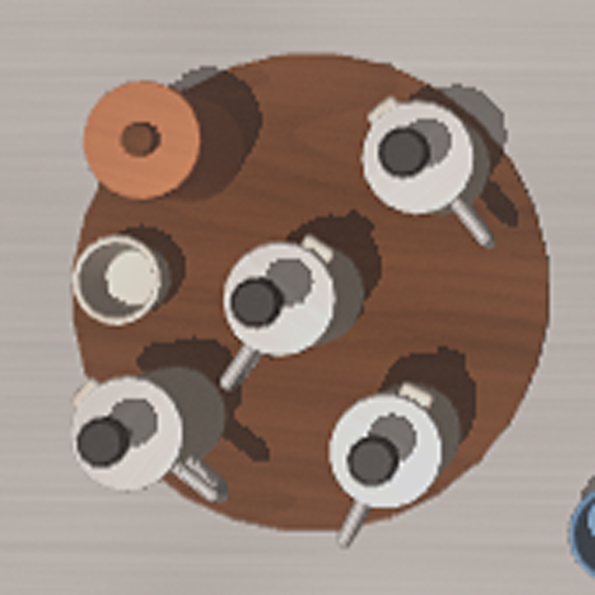

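The crop shows the handles pointing down-right on A (top right) and C (bottom left), and down-left on B (centre) and D (bottom right). I'll call the presses A (.608,.120), B (.528,.197), C (.452,.283) and D (.443,.137). D gets pushed first, with the fingers shut.

Request:
drive_tool(
  targets=[0, 0, -0.01, 0, 0, 0.102, 0, 0, -0.01, 0, 0, 0.102, 0, 0, -0.01, 0, 0, 0.102, 0, 0, -0.01, 0, 0, 0.101, 0.0173, -0.0373, 0, 0, 0, 0, 0.0173, -0.0373, 0, 0, 0, 0, 0.0173, -0.0373, 0, 0, 0, 0, 0.0173, -0.0373, 0, 0, 0, 0, 0.0173, -0.0373, 0, 0, 0, 0, 0.0173, -0.0373, 0, 0, 0, 0],
  hand=0,
  newtons=40,
)

```text
t: 0.93
tcp_pos: [0.3514, -0.3482, 0.236]
ee_rot: [-3.141, 0.0, -0.0]
ft_force: [1.0, 0.0, 0.1]
gripper_width: 0.0003
gripper_force: 0.0
```

Request:
drive_tool(
  targets=[0.0173, -0.0373, 0, 0, 0, 0, 0.0173, -0.0373, 0, 0, 0, 0, 0.0173, -0.0373, 0, 0, 0, 0, 0.0173, -0.0373, 0, 0, 0, 0, 0.0026, -0.0374, 0, 0, 0, 0, 0.0026, -0.0374, 0, 0, 0, 0, 0.0026, -0.0374, 0, 0, 0, 0, 0.0026, -0.0374, 0, 0, 0, 0, 0.0026, -0.0374, 0, 0, 0, 0, 0.0026, -0.0374, 0, 0, 0, 0],
)

```text
t: 1.77
tcp_pos: [0.4356, 0.0251, 0.2361]
ee_rot: [3.141, 0.0, -0.0]
ft_force: [1.2, -0.3, 1.0]
gripper_width: 0.0001
gripper_force: 0.0
```

Request:
drive_tool(
  targets=[0.0026, -0.0374, 0, 0, 0, 0, 0.0026, -0.0374, 0, 0, 0, 0, 0.0026, -0.037, 0, 0, 0, 0, 0, 0, 0.01, 0, 0, 0, 0, 0, 0.01, 0, 0, 0, 0, 0, 0.01, 0, 0, 0, 0, 0, 0.01, 0, 0, 0, 0, 0, 0.01, 0, 0, 0, 0, 0, 0.005, 0, 0, 0, 0, 0, 0, 0, 0, 0],
)

```text
t: 2.6
tcp_pos: [0.4429, 0.1348, 0.1802]
ee_rot: [3.141, 0.002, -0.0]
ft_force: [0.1, -0.4, -0.1]
gripper_width: -0.0002
gripper_force: 0.0
```

Request:
drive_tool(
  targets=[0, -0.001, 0.0025, 0, 0, 0, 0, 0, 0.0025, 0, 0, 0, 0, 0, 0.0025, 0, 0, 0, 0, 0, 0.0025, 0, 0, 0, 0, 0, 0.0025, 0, 0, 0, 0, 0, 0.0025, 0, 0, 0, 0, 0, 0.0025, 0, 0, 0, 0, 0, 0.0025, 0, 0, 0, 0, 0, 0.002, 0, 0, 0, 0, 0, 0, 0, 0, 0],
)

```text
t: 3.43
tcp_pos: [0.4436, 0.136, 0.1588]
ee_rot: [3.141, 0.001, -0.0]
ft_force: [-0.4, 0.2, -0.0]
gripper_width: 0.0001
gripper_force: 0.0
```

Request:
drive_tool(
  targets=[0, 0, 0, 0, 0, 0, 0, 0, 0, 0, 0, 0, 0, 0, 0, 0, 0, 0, 0, 0, 0, 0, 0, 0, 0, 0, 0, 0, 0, 0, 0, 0, 0, 0, 0, 0, 0, 0, 0, 0, 0, 0, 0, 0, 0, 0, 0, 0, 0, 0, 0.002, 0, 0, 0, 0, 0, 0.002, 0, 0, 0],
)

```text
t: 4.27
tcp_pos: [0.4439, 0.1362, 0.1551]
ee_rot: [-3.142, -0.0, -0.0]
ft_force: [-0.3, 0.3, 0.2]
gripper_width: 0.0001
gripper_force: 0.0
```

```bash
python3 - <<'E'
from station import robot
import cv2,numpy as np
o=robot.get_obs();print(o['ft_force'],o['tcp_pos'])
p,d=robot.grab_frame('scene');cv2.imwrite('pics/s1.png',cv2.resize(p[80:240,200:420],None,fx=3,fy=3)[:,:,::-1])
E
```

```text
[-0.26393566  0.26712355  0.20506029] [0.44392607 0.13615991 0.15508231]
```

View pics/s1.png

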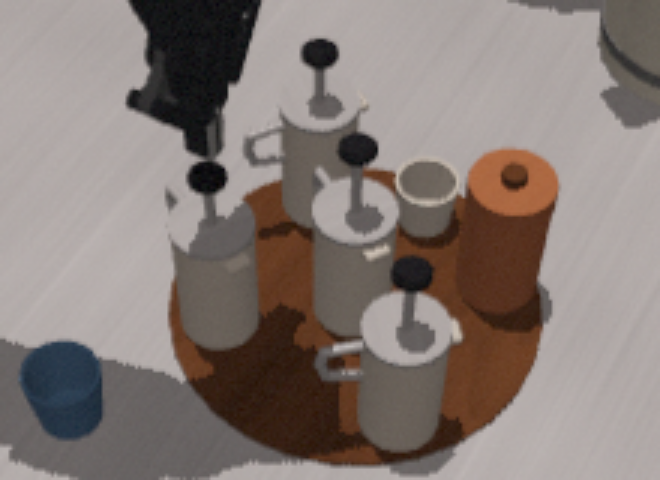

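The crop shows the fingertip near (205,155), with D's black knob just below it at (207,175) and possibly a small gap. I'll measure the heights from depth.

```bash
cat >> h.py <<'E'
def knobs(n='scene',f='pics/k.npz'):
    from station import robot
    p,d=robot.grab_frame(n);np.savez(f,p=p,d=d,**robot.get_calibration(n));W,p,d=cloud(f)
    for k,(x,y) in dict(A=(.608,.1196),B=(.528,.197),C=(.452,.283),D=(.443,.1366)).items():
        m=(d>0)&(np.hypot(W[...,0]-x,W[...,1]-y)<.017)&(W[...,2]>.122)&(W[...,2]<.2)&(p.max(-1)<75)
        q=W[m]; print(k,m.sum(),q[:,:2].mean(0).round(4) if len(q) else '', np.percentile(q[:,2],[2,50,95]).round(4) if len(q) else '')
E
python3 - <<'E'
from h import *
knobs()
W,p,d=cloud('pics/k.npz')
for v in range(126,142): 
    print(v,[(tuple((W[v,u]*1000).round().astype(int)),int(p[v,u].max())) for u in (266,269,272)])
E
```

```text
A 137 [0.6084 0.117 ] [0.1711 0.1783 0.1804]
B 118 [0.528  0.1945] [0.1751 0.1821 0.1844]
C 95 [0.4524 0.2804] [0.1588 0.1671 0.1702]
D 122 [0.444  0.1338] [0.1633 0.1675 0.197 ]
126 [((np.int64(448), np.int64(123), np.int64(215)), 21), ((np.int64(450), np.int64(130), np.int64(210)), 77), ((np.int64(454), np.int64(135), np.int64(207)), 31)]
127 [((np.int64(448), np.int64(122), np.int64(213)), 26), ((np.int64(449), np.int64(131), np.int64(207)), 73), ((np.int64(454), np.int64(134), np.int64(206)), 39)]
128 [((np.int64(447), np.int64(124), np.int64(208)), 23), ((np.int64(450), np.int64(130), np.int64(205)), 65), ((np.int64(453), np.int64(136), np.int64(201)), 40)]
129 [((np.int64(448), np.int64(122), np.int64(208)), 24), ((np.int64(450), np.int64(129), np.int64(202)), 62), ((np.int64(453), np.int64(135), np.int64(199)), 41)]
130 [((np.int64(447), np.int64(123), np.int64(203)), 23), ((np.int64(449), np.int64(129), np.int64(200)), 60), ((np.int64(454), np.int64(134), np.int64(198)), 49)]
131 [((np.int64(446), np.int64(123), np.int64(201)), 32), ((np.int64(449), np.int64(130), np.int64(19
[... 999 characters left out ...]
nt64(447), np.int64(142), np.int64(167)), 16)]
138 [((np.int64(438), np.int64(133), np.int64(168)), 20), ((np.int64(442), np.int64(137), np.int64(167)), 18), ((np.int64(449), np.int64(139), np.int64(168)), 16)]
139 [((np.int64(439), np.int64(131), np.int64(167)), 13), ((np.int64(445), np.int64(133), np.int64(168)), 5), ((np.int64(449), np.int64(137), np.int64(167)), 9)]
140 [((np.int64(441), np.int64(127), np.int64(169)), 19), ((np.int64(446), np.int64(131), np.int64(167)), 23), ((np.int64(451), np.int64(134), np.int64(168)), 10)]
141 [((np.int64(441), np.int64(126), np.int64(167)), 19), ((np.int64(447), np.int64(129), np.int64(168)), 20), ((np.int64(453), np.int64(131), np.int64(168)), 16)]
```

Request:
drive_tool(
  targets=[0, 0, 0.002, 0, 0, 0, 0, 0, 0.002, 0, 0, 0, 0, 0, 0.002, 0, 0, 0, 0, 0, 0.002, 0, 0, 0, 0, 0, 0.002, 0, 0, 0, 0, 0, 0.002, 0, 0, 0, 0, 0, 0.002, 0, 0, 0, 0, 0, 0.002, 0, 0, 0, 0, 0, 0.002, 0, 0, 0, 0, 0, 0.002, 0, 0, 0],
)

```text
t: 5.2
tcp_pos: [0.4439, 0.1361, 0.135]
ee_rot: [3.142, -0.0, -0.0]
ft_force: [-0.4, -0.6, -0.6]
gripper_width: -0.0001
gripper_force: 0.0
```

```bash
python3 - <<'E'
from h import *
from station import robot
print(robot.get_obs()['tcp_pos'])
knobs()
W,p,d=cloud('pics/k.npz')
for v in range(126,150,2): 
    print(v,[(*map(int,(W[v,u]*1000).round()),int(p[v,u].max())) for u in (264,268,272)])
p,d=robot.grab_frame('wrist');cv2.imwrite('pics/w1.png',p[:,:,::-1])
E
```

```text
[0.44386654 0.13614754 0.13496747]
A 138 [0.6084 0.117 ] [0.1723 0.1783 0.1805]
B 117 [0.5281 0.1945] [0.1757 0.1819 0.1842]
C 95 [0.4525 0.2803] [0.1572 0.1672 0.1693]
D 142 [0.4475 0.1292] [0.1618 0.1785 0.1966]
126 [(454, 107, 231, 23), (453, 122, 219, 20), (453, 136, 206, 23)]
128 [(453, 108, 226, 20), (453, 122, 213, 23), (454, 134, 203, 46)]
130 [(453, 107, 221, 24), (449, 126, 203, 23), (454, 133, 199, 51)]
132 [(454, 105, 217, 21), (449, 126, 197, 24), (454, 133, 192, 62)]
134 [(442, 121, 192, 25), (450, 124, 193, 23), (453, 134, 186, 62)]
136 [(440, 124, 183, 25), (449, 124, 187, 26), (453, 133, 182, 73)]
138 [(439, 123, 177, 18), (449, 124, 182, 22), (454, 131, 177, 70)]
140 [(437, 126, 168, 10), (443, 131, 166, 23), (450, 136, 165, 31)]
142 [(438, 123, 165, 26), (447, 126, 167, 25), (452, 132, 164, 18)]
144 [(349, 246, -1, 176), (446, 126, 160, 43), (454, 129, 162, 128)]
146 [(419, 149, 119, 175), (440, 134, 144, 97), (433, 159, 116, 171)]
148 [(420, 147, 115, 174), (440, 133, 139, 106), (435, 155, 116, 172)]
```

View pics/w1.png

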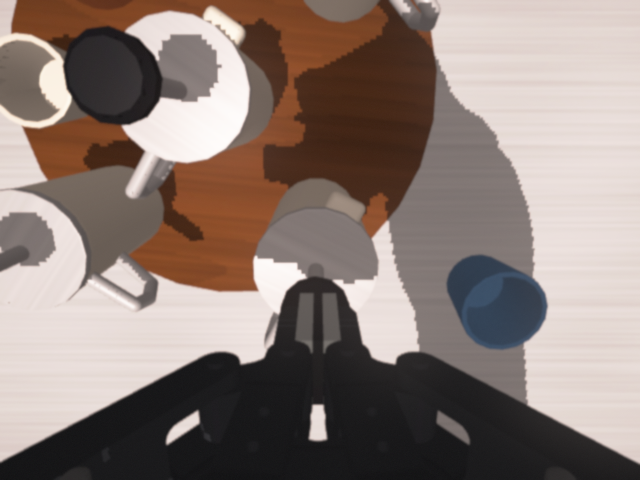

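The wrist view shows the shut fingertips at about (316,290), over D's knob. By depth the real tip is about 35 mm above the reported TCP. I'll check that with the wrist camera.

```bash
python3 - <<'E'
from h import *
from station import robot
c=robot.get_calibration('wrist')
p,d=robot.grab_frame('wrist');np.savez('pics/w.npz',p=p,d=d,**c)
W,p,d=cloud('pics/w.npz')
print('cam',-(c['R'].T@c['t']))
for u,v in [(210,120),(110,75),(300,220),(30,240),(560,200),(300,150),(300,285),(318,282),(330,285),(305,320),(335,320),(290,345),(350,345),(318,400)]: print(u,v,d[v,u].round(3),(W[v,u]*1000).round(1),p[v,u])
E
```

```text
cam [0.51504797 0.13582694 0.31213052]
210 120 0.186 [514.  184.6 118.6] [252 248 246]
110 75 0.12 [527.  196.6 183.3] [50 45 47]
300 220 0.201 [467.  144.5 116.9] [131 120 117]
30 240 0.203 [457.  278.  117.8] [125 116 113]
560 200 0.317 [454.1 -51.7  -0.9] [232 221 217]
300 150 0.301 [492.3 148.8   4.8] [69 41 26]
300 285 0.156 [453.9 142.5 167.1] [47 42 41]
318 282 0.157 [454.7 135.7 166. ] [47 41 40]
330 285 0.156 [453.9 131.1 167.2] [47 41 41]
305 320 0.13 [453.4 139.8 194.4] [97 91 88]
335 320 0.13 [453.6 130.3 194.8] [97 92 89]
290 345 0.111 [456.3 143.2 214.2] [35 31 33]
350 345 0.111 [456.1 127.  213.9] [40 38 37]
318 400 0.124 [433.4 135.7 207.3] [33 30 31]
```

Request:
drive_tool(
  targets=[0, 0, 0.001, 0, 0, 0, 0, 0, 0.001, 0, 0, 0, 0, 0, 0.001, 0, 0, 0, 0, 0, 0.001, 0, 0, 0, 0, 0, 0.001, 0, 0, 0, 0, 0, 0.001, 0, 0, 0, 0, 0, 0.001, 0, 0, 0, 0, 0, 0.001, 0, 0, 0, 0, 0, 0.001, 0, 0, 0, 0, 0, 0.001, 0, 0, 0],
)

```text
t: 6.18
tcp_pos: [0.444, 0.1362, 0.1251]
ee_rot: [-3.142, -0.0, -0.0]
ft_force: [-1.3, -0.3, 1.6]
gripper_width: -0.0001
gripper_force: 1.3
```

```bash
python3 - <<'E'
from h import *
from station import robot
print(robot.get_obs()['ft_force'])
knobs()
W,p,d=cloud('pics/k.npz')
big=cv2.resize(p[40:200,190:350],None,fx=3.7,fy=3.7,interpolation=cv2.INTER_CUBIC);cv2.imwrite('pics/s2.png',big[:,:,::-1])
for v in range(70,156,4): 
    print(v,[(*map(int,(W[v,u]*1000).round()),int(p[v,u].max())) for u in (260,264,268,272)])
E
```

```text
[-1.26845896 -0.2988033   1.63501216]
A 138 [0.6085 0.1169] [0.1717 0.1783 0.1802]
B 116 [0.5281 0.1944] [0.176  0.1819 0.1845]
C 95 [0.4522 0.2803] [0.1556 0.1671 0.1696]
D 153 [0.4479 0.1294] [0.1523 0.1732 0.1946]
70 [(461, 102, 366, 48), (466, 107, 365, 46), (470, 112, 362, 43), (473, 119, 358, 37)]
74 [(458, 105, 355, 29), (464, 108, 355, 24), (471, 110, 356, 24), (476, 115, 354, 23)]
78 [(460, 102, 349, 28), (465, 106, 348, 30), (469, 112, 346, 52), (471, 121, 340, 82)]
82 [(456, 106, 336, 72), (461, 110, 336, 73), (465, 117, 332, 56), (470, 121, 331, 29)]
86 [(458, 103, 331, 23), (464, 105, 332, 28), (470, 109, 332, 20), (474, 115, 329, 29)]
90 [(456, 104, 321, 26), (463, 106, 322, 22), (469, 109, 323, 21), (475, 113, 322, 24)]
94 [(457, 102, 314, 21), (463, 104, 315, 21), (469, 108, 314, 24), (473, 114, 312, 21)]
98 [(457, 100, 306, 21), (463, 104, 306, 23), (468, 108, 305, 20), (473, 113, 303, 23)]
102 [(456, 100, 297, 23), (461, 105, 296, 26), (467, 108, 296, 20), (473, 113, 295, 23)]
106 [(454, 101, 286, 20), (453, 115, 275, 20), (454, 127, 266, 22), (454, 140, 255, 20)]
1
[... 371 characters left out ...]
4, 33), (442, 124, 212, 24), (455, 120, 221, 28), (451, 138, 203, 29)]
130 [(456, 91, 236, 19), (453, 107, 221, 22), (453, 121, 208, 20), (453, 135, 196, 41)]
134 [(454, 92, 224, 126), (454, 104, 213, 17), (449, 125, 192, 17), (454, 132, 189, 73)]
138 [(329, 259, -2, 173), (440, 122, 179, 19), (449, 124, 181, 29), (454, 131, 178, 75)]
142 [(336, 248, -3, 173), (435, 129, 158, 14), (448, 124, 170, 21), (454, 130, 167, 72)]
146 [(403, 155, 105, 173), (435, 126, 149, 128), (446, 126, 155, 11), (452, 131, 153, 61)]
150 [(416, 136, 117, 174), (424, 141, 117, 175), (439, 134, 131, 124), (438, 150, 115, 158)]
154 [(421, 128, 115, 178), (430, 130, 117, 178), (436, 137, 115, 92), (444, 140, 115, 93)]
```

View pics/s2.png

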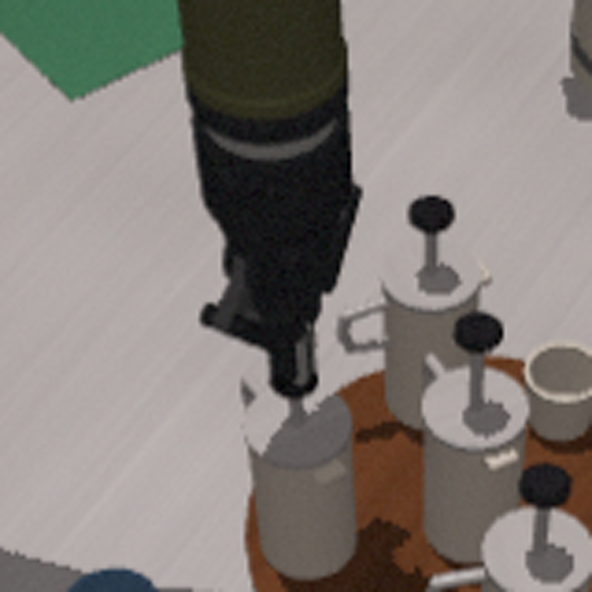

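The crop shows D's knob at (293,383) in contact with the tip. The true tip is about 34 mm above the reported TCP, and the knob is moving at 1.6 N. I'll take small steps through the possible stop zone.

Request:
drive_tool(
  targets=[0, 0, 0.0005, 0, 0, 0, 0, 0, 0.0005, 0, 0, 0, 0, 0, 0.0005, 0, 0, 0, 0, 0, 0.0005, 0, 0, 0, 0, 0, 0.0005, 0, 0, 0, 0, 0, 0.0005, 0, 0, 0, 0, 0, 0.0005, 0, 0, 0, 0, 0, 0.0005, 0, 0, 0, 0, 0, 0.0005, 0, 0, 0, 0, 0, 0.0005, 0, 0, 0],
)

```text
t: 7.07
tcp_pos: [0.444, 0.1362, 0.1202]
ee_rot: [-3.142, -0.0, -0.0]
ft_force: [1.1, 1.0, 3.2]
gripper_width: 0.0
gripper_force: 1.2
```

Request:
drive_tool(
  targets=[0, 0, 0.0005, 0, 0, 0, 0, 0, 0.0005, 0, 0, 0, 0, 0, 0.0005, 0, 0, 0, 0, 0, 0.0005, 0, 0, 0, 0, 0, 0.0005, 0, 0, 0, 0, 0, 0.0005, 0, 0, 0, 0, 0, 0.0005, 0, 0, 0, 0, 0, 0.0005, 0, 0, 0, 0, 0, 0.0005, 0, 0, 0, 0, 0, 0.0005, 0, 0, 0],
)

```text
t: 7.9
tcp_pos: [0.4439, 0.1362, 0.1151]
ee_rot: [3.142, -0.0, -0.0]
ft_force: [0.9, 0.5, 2.7]
gripper_width: -0.0003
gripper_force: 1.2
```

Request:
drive_tool(
  targets=[0, 0, 0.0006, 0, 0, 0, 0, 0, 0.0006, 0, 0, 0, 0, 0, 0.0006, 0, 0, 0, 0, 0, 0.0006, 0, 0, 0, 0, 0, 0.0006, 0, 0, 0, 0, 0, 0.0006, 0, 0, 0, 0, 0, 0.0006, 0, 0, 0, 0, 0, 0.0006, 0, 0, 0, 0, 0, 0.0006, 0, 0, 0, 0, 0, 0.0006, 0, 0, 0],
)

```text
t: 8.73
tcp_pos: [0.4448, 0.1364, 0.1139]
ee_rot: [-3.141, -0.005, -0.001]
ft_force: [-9.2, -1.9, 67.5]
gripper_width: -0.0003
gripper_force: 33.4
```

D stops dead at a knob top of about 0.148, which is q ≈ 0.038, so it sticks. The arm stiffness is about 14 N/mm. B is next.

Request:
drive_tool(
  targets=[0, 0, -0.02, 0, 0, 0, 0, 0, -0.041, 0, 0, 0, 0.028, -0.02, 0, 0, 0, 0, 0.028, -0.02, 0, 0, 0, 0, 0.028, -0.021, 0, 0, 0, 0, 0, 0, 0.015, 0, 0, 0, 0, 0, 0.003, 0, 0, 0, 0, 0, 0.0025, 0, 0, 0, 0, 0, 0.0025, 0, 0, 0, 0, 0, 0.0025, 0, 0, 0],
)

```text
t: 9.57
tcp_pos: [0.5269, 0.1965, 0.1448]
ee_rot: [3.141, 0.001, -0.001]
ft_force: [-1.0, 0.7, 3.0]
gripper_width: 0.0
gripper_force: 1.3
```

Request:
drive_tool(
  targets=[0, 0, 0.0025, 0, 0, 0, 0, 0, 0.0025, 0, 0, 0, 0, 0, 0.0025, 0, 0, 0, 0, 0, 0.0025, 0, 0, 0, 0, 0, 0.0025, 0, 0, 0, 0, 0, 0.0025, 0, 0, 0, 0, 0, 0.0025, 0, 0, 0, 0, 0, 0.0015, 0, 0, 0, 0, 0, 0.001, 0, 0, 0, 0, 0, 0.001, 0, 0, 0],
)

```text
t: 10.4
tcp_pos: [0.5278, 0.1971, 0.1235]
ee_rot: [3.141, 0.0, -0.0]
ft_force: [-1.8, 0.4, 3.8]
gripper_width: -0.0002
gripper_force: 1.3
```

Request:
drive_tool(
  targets=[0, 0, 0.0005, 0, 0, 0, 0, 0, 0.0005, 0, 0, 0, 0, 0, 0.0005, 0, 0, 0, 0, 0, 0.0005, 0, 0, 0, 0, 0, 0.0005, 0, 0, 0, 0, 0, 0.0005, 0, 0, 0, 0, 0, 0.0005, 0, 0, 0, 0, 0, 0.0005, 0, 0, 0, 0, 0, 0.0005, 0, 0, 0, 0, 0, 0, 0, 0, 0],
)

```text
t: 11.23
tcp_pos: [0.5278, 0.1971, 0.1191]
ee_rot: [3.141, 0.0, -0.0]
ft_force: [-1.3, -1.0, 2.2]
gripper_width: -0.0001
gripper_force: 0.8
```

Request:
drive_tool(
  targets=[0, 0, 0.0005, 0, 0, 0, 0, 0, 0.0005, 0, 0, 0, 0, 0, 0.0005, 0, 0, 0, 0, 0, 0.0005, 0, 0, 0, 0, 0, 0.0005, 0, 0, 0, 0, 0, 0.0005, 0, 0, 0, 0, 0, 0.0005, 0, 0, 0, 0, 0, 0.0005, 0, 0, 0, 0, 0, 0, 0, 0, 0, 0, 0, 0, 0, 0, 0],
)

```text
t: 12.07
tcp_pos: [0.5281, 0.1972, 0.115]
ee_rot: [-3.142, -0.0, -0.0]
ft_force: [-0.3, -1.3, 0.2]
gripper_width: -0.0001
gripper_force: 0.0
```

Request:
drive_tool(
  targets=[0, 0, 0, 0, 0, 0, 0, 0, 0.0005, 0, 0, 0, 0, 0, 0.0005, 0, 0, 0, 0, 0, 0.0005, 0, 0, 0, 0, 0, 0.0005, 0, 0, 0, 0, 0, 0.0005, 0, 0, 0, 0, 0, 0.0005, 0, 0, 0, 0, 0, 0.0005, 0, 0, 0, 0, 0, 0.0005, 0, 0, 0, 0, 0, 0.0005, 0, 0, 0],
)

```text
t: 12.9
tcp_pos: [0.528, 0.1972, 0.1107]
ee_rot: [-3.141, -0.0, -0.0]
ft_force: [-0.7, -0.5, 3.0]
gripper_width: 0.0003
gripper_force: 1.2
```

Request:
drive_tool(
  targets=[0, 0, 0.0004, 0, 0, 0, 0, 0, 0.0004, 0, 0, 0, 0, 0, 0.0004, 0, 0, 0, 0, 0, 0.0004, 0, 0, 0, 0, 0, 0.0004, 0, 0, 0, 0, 0, 0.0004, 0, 0, 0, 0, 0, 0.0004, 0, 0, 0, 0, 0, 0.0004, 0, 0, 0, 0, 0, 0.0004, 0, 0, 0, 0, 0, 0.0004, 0, 0, 0],
)

```text
t: 13.73
tcp_pos: [0.528, 0.1972, 0.1067]
ee_rot: [-3.142, -0.0, -0.0]
ft_force: [-0.4, 0.3, 1.5]
gripper_width: -0.0
gripper_force: 1.2
```

Request:
drive_tool(
  targets=[0, 0, 0.002, 0, 0, 0, 0, 0, 0.002, 0, 0, 0, 0, 0, 0.002, 0, 0, 0, 0, 0, 0.001, 0, 0, 0, 0, 0, 0.0005, 0, 0, 0, 0, 0, 0.0005, 0, 0, 0, 0, 0, 0.0005, 0, 0, 0, 0, 0, 0.0005, 0, 0, 0, 0, 0, 0.0005, 0, 0, 0, 0, 0, 0.0005, 0, 0, 0],
)

```text
t: 14.57
tcp_pos: [0.528, 0.1972, 0.0967]
ee_rot: [-3.142, -0.0, -0.0]
ft_force: [0.3, 0.7, 1.2]
gripper_width: -0.0001
gripper_force: 1.2
```

Request:
drive_tool(
  targets=[0, 0, 0.0004, 0, 0, 0, 0, 0, 0.0004, 0, 0, 0, 0, 0, 0.0004, 0, 0, 0, 0, 0, 0.0004, 0, 0, 0, 0, 0, 0.0004, 0, 0, 0, 0, 0, 0.0002, 0, 0, 0, 0, 0, 0.0002, 0, 0, 0, 0, 0, 0.0002, 0, 0, 0, 0, 0, 0.0002, 0, 0, 0, 0, 0, 0.0002, 0, 0, 0],
)

```text
t: 15.4
tcp_pos: [0.5283, 0.1973, 0.0963]
ee_rot: [-3.141, -0.002, -0.0]
ft_force: [-6.1, -0.7, 25.7]
gripper_width: 0.0002
gripper_force: 12.8
```

B is good and fully home. A is next.

Request:
drive_tool(
  targets=[0, 0, -0.033, 0, 0, 0, 0, 0, -0.0405, 0, 0, 0, 0.0267, 0.0258, 0, 0, 0, 0, 0.0267, 0.0258, 0, 0, 0, 0, 0.0266, 0.0259, 0, 0, 0, 0, 0, 0, 0.018, 0, 0, 0, 0, 0, 0.003, 0, 0, 0, 0, 0, 0.0025, 0, 0, 0, 0, 0, 0.0025, 0, 0, 0, 0, 0, 0.0025, 0, 0, 0],
)

```text
t: 16.23
tcp_pos: [0.6076, 0.1207, 0.1391]
ee_rot: [-3.141, -0.0, 0.002]
ft_force: [0.2, -0.6, 3.3]
gripper_width: -0.0001
gripper_force: 1.3
```

Request:
drive_tool(
  targets=[0, 0, 0.0025, 0, 0, 0, 0, 0, 0.0025, 0, 0, 0, 0, 0, 0.0025, 0, 0, 0, 0, 0, 0.0025, 0, 0, 0, 0, 0, 0.0025, 0, 0, 0, 0, 0, 0.0005, 0, 0, 0, 0, 0, 0.0005, 0, 0, 0, 0, 0, 0.0005, 0, 0, 0, 0, 0, 0.0005, 0, 0, 0, 0, 0, 0.0005, 0, 0, 0],
)

```text
t: 17.07
tcp_pos: [0.6079, 0.1196, 0.1237]
ee_rot: [3.142, -0.0, -0.0]
ft_force: [0.2, -1.2, 2.9]
gripper_width: 0.0003
gripper_force: 1.3
```

Request:
drive_tool(
  targets=[0, 0, 0.001, 0, 0, 0, 0, 0, 0.0005, 0, 0, 0, 0, 0, 0.0005, 0, 0, 0, 0, 0, 0.0005, 0, 0, 0, 0, 0, 0.0005, 0, 0, 0, 0, 0, 0.0005, 0, 0, 0, 0, 0, 0.0005, 0, 0, 0, 0, 0, 0.0005, 0, 0, 0, 0, 0, 0.0005, 0, 0, 0, 0, 0, 0.0005, 0, 0, 0],
)

```text
t: 17.9
tcp_pos: [0.6101, 0.1185, 0.1203]
ee_rot: [3.141, -0.005, -0.001]
ft_force: [-0.2, -3.8, 16.0]
gripper_width: 0.0
gripper_force: 8.0
```

A stops dead at TCP 0.1205, which is q ≈ 0.031, so it sticks. C is next.

Request:
drive_tool(
  targets=[0, 0, -0.04, 0, 0, 0, -0.026, -0.0272, 0, 0, 0, 0, -0.026, -0.0272, 0, 0, 0, 0, -0.026, -0.0273, 0, 0, 0, 0, -0.026, -0.0273, 0, 0, 0, 0, -0.026, -0.0273, 0, 0, 0, 0, -0.026, -0.0272, 0, 0, 0, 0, 0, 0, 0.018, 0, 0, 0, 0, 0, 0.004, 0, 0, 0, 0, 0, 0.0025, 0, 0, 0],
)

```text
t: 18.73
tcp_pos: [0.4509, 0.283, 0.1329]
ee_rot: [3.14, 0.002, 0.001]
ft_force: [-0.9, 0.3, 2.0]
gripper_width: -0.0
gripper_force: 1.3
```

Request:
drive_tool(
  targets=[0, 0, 0.0025, 0, 0, 0, 0, 0, 0.0025, 0, 0, 0, 0, 0, 0.001, 0, 0, 0, 0, 0, 0.001, 0, 0, 0, 0, 0, 0.0005, 0, 0, 0, 0, 0, 0.0005, 0, 0, 0, 0, 0, 0.0005, 0, 0, 0, 0, 0, 0.0005, 0, 0, 0, 0, 0, 0.0005, 0, 0, 0, 0, 0, 0.0005, 0, 0, 0],
)

```text
t: 19.57
tcp_pos: [0.4519, 0.2832, 0.1237]
ee_rot: [3.142, -0.0, -0.0]
ft_force: [-2.3, 0.6, 2.6]
gripper_width: -0.0003
gripper_force: 1.2
```

Request:
drive_tool(
  targets=[0, 0, 0.001, 0, 0, 0, 0, 0, 0.0005, 0, 0, 0, 0, 0, 0.0005, 0, 0, 0, 0, 0, 0.0005, 0, 0, 0, 0, 0, 0.0005, 0, 0, 0, 0, 0, 0.0005, 0, 0, 0, 0, 0, 0.0005, 0, 0, 0, 0, 0, 0.0005, 0, 0, 0, 0, 0, 0.0005, 0, 0, 0, 0, 0, 0.0005, 0, 0, 0],
)

```text
t: 20.4
tcp_pos: [0.4519, 0.2832, 0.1181]
ee_rot: [3.142, -0.0, -0.0]
ft_force: [-1.8, 0.7, 3.0]
gripper_width: -0.0
gripper_force: 1.2
```

Request:
drive_tool(
  targets=[0, 0, 0.0004, 0, 0, 0, 0, 0, 0.0004, 0, 0, 0, 0, 0, 0.0004, 0, 0, 0, 0, 0, 0.0004, 0, 0, 0, 0, 0, 0.0004, 0, 0, 0, 0, 0, 0.0004, 0, 0, 0, 0, 0, 0.0004, 0, 0, 0, 0, 0, 0.0004, 0, 0, 0, 0, 0, 0.0004, 0, 0, 0, 0, 0, 0.0004, 0, 0, 0],
)

```text
t: 21.23
tcp_pos: [0.4519, 0.2831, 0.1141]
ee_rot: [3.142, -0.0, -0.0]
ft_force: [-1.1, 1.7, 2.4]
gripper_width: 0.0
gripper_force: 1.2
```

Request:
drive_tool(
  targets=[0, 0, 0.0004, 0, 0, 0, 0, 0, 0.0004, 0, 0, 0, 0, 0, 0.0004, 0, 0, 0, 0, 0, 0.0004, 0, 0, 0, 0, 0, 0.0004, 0, 0, 0, 0, 0, 0.0004, 0, 0, 0, 0, 0, 0.0004, 0, 0, 0, 0, 0, 0.0004, 0, 0, 0, 0, 0, 0.0004, 0, 0, 0, 0, 0, 0.0004, 0, 0, 0],
)

```text
t: 22.07
tcp_pos: [0.4519, 0.2831, 0.1101]
ee_rot: [3.142, -0.0, -0.0]
ft_force: [-0.7, 0.1, 2.9]
gripper_width: -0.0002
gripper_force: 1.2
```

Request:
drive_tool(
  targets=[0, 0, 0.0004, 0, 0, 0, 0, 0, 0.0004, 0, 0, 0, 0, 0, 0.0004, 0, 0, 0, 0, 0, 0.0004, 0, 0, 0, 0, 0, 0.0004, 0, 0, 0, 0, 0, 0.0004, 0, 0, 0, 0, 0, 0.0004, 0, 0, 0, 0, 0, 0.0004, 0, 0, 0, 0, 0, 0.0004, 0, 0, 0, 0, 0, 0.0004, 0, 0, 0],
)

```text
t: 22.9
tcp_pos: [0.4519, 0.2832, 0.1061]
ee_rot: [3.142, -0.0, -0.0]
ft_force: [-1.1, 0.4, 2.2]
gripper_width: 0.0003
gripper_force: 1.2
```

Request:
drive_tool(
  targets=[0, 0, 0.002, 0, 0, 0, 0, 0, 0.002, 0, 0, 0, 0, 0, 0.002, 0, 0, 0, 0, 0, 0.002, 0, 0, 0, 0, 0, 0.0005, 0, 0, 0, 0, 0, 0.0005, 0, 0, 0, 0, 0, 0.0005, 0, 0, 0, 0, 0, 0.0005, 0, 0, 0, 0, 0, 0.0005, 0, 0, 0, 0, 0, 0.0005, 0, 0, 0],
)

```text
t: 23.73
tcp_pos: [0.4516, 0.2846, 0.0968]
ee_rot: [-3.14, -0.001, 0.001]
ft_force: [-7.3, 1.0, 23.4]
gripper_width: -0.0003
gripper_force: 11.5
```

C is good and fully home. D and A go to the tray, so I'll move over D, open the gripper, turn it and take a look.

Request:
drive_tool(
  targets=[0, 0, -0.02, 0, 0, 0, 0, 0, -0.04, 0, 0, 0, 0, 0, -0.035, 0, 0, 0, -0.002, 0.0366, 0, 0, 0, 0, -0.002, 0.0366, 0, 0, 0, 0, -0.002, 0.0366, 0, 0, 0, 0, -0.002, 0.0367, 0, 0, 0, 0, 0, 0, 0, 0, 0, 0.125, 0, 0, 0, 0, 0, 0.125, 0, 0, 0, 0, 0, 0.125],
  hand=1,
)

```text
t: 24.57
tcp_pos: [0.4443, 0.1348, 0.1902]
ee_rot: [3.141, -0.001, -0.385]
ft_force: [-0.5, 1.3, 0.4]
gripper_width: 0.0854
gripper_force: 0.0
```

```bash
python3 - <<'E'
from h import *
from station import robot
c=robot.get_calibration('wrist')
p,d=robot.grab_frame('wrist');np.savez('pics/w2.npz',p=p,d=d,**c);cv2.imwrite('pics/w2.png',p[:,:,::-1])
knobs();knobs('top','pics/t.npz')
W,p,d=cloud('pics/w2.npz')
m=(d>0)&(W[...,2]>.15)&(W[...,2]<.3)
g=W[m&(np.hypot(W[...,0]-.4435,W[...,1]-.1366)>.02)]
print('finger low',np.percentile(g[:,2],[0.5,2,5]))
E
```

```text
A 126 [0.6082 0.1174] [0.1461 0.1526 0.1545]
B 107 [0.5285 0.1949] [0.1232 0.1296 0.132 ]
C 94 [0.4521 0.2799] [0.1227 0.1295 0.1321]
D 108 [0.4436 0.1339] [0.1401 0.1476 0.1503]
A 50 [0.6094 0.1178] [0.1497 0.1529 0.1557]
B 53 [0.5305 0.1946] [0.1232 0.1297 0.133 ]
C 53 [0.4541 0.2787] [0.124  0.1295 0.1334]
D 67 [0.4477 0.1323] [0.1432 0.1483 0.1509]
finger low [0.2399902  0.24351161 0.24839984]
```

View pics/w2.png

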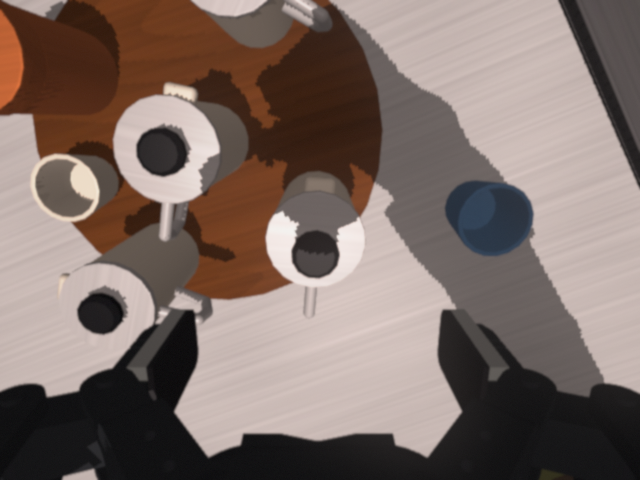

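The wrist view shows D's knob at (316,253) with the handle straight down at (310,300), so the yaw is aligned. The fingers are open and clear. I'll check the palm height relative to the TCP.

```bash
python3 - <<'E'
from h import *
W,p,d=cloud('pics/w2.npz')
for u,v in [(320,438),(320,445),(320,460),(320,478),(270,440),(370,440),(180,320),(190,350),(180,400),(130,380),(470,330),(500,400)]: print(u,v,d[v,u].round(3),(W[v,u]*1000).round(1),p[v,u].max())
W,p,d=cloud('pics/k.npz') if 0 else cloud('pics/t.npz')
E
```

```text
320 438 0.448 [ 1.990e+02  2.303e+02 -1.000e-01] 198
320 445 0.081 [452.5 130.2 301.1] 26
320 460 0.077 [453.  130.  305.4] 23
320 478 0.074 [452.5 130.3 308.9] 20
270 440 0.084 [455.6 139.9 299. ] 20
370 440 0.082 [448.9 120.8 300. ] 36
180 320 0.129 [469.9 170.6 250.6] 20
190 350 0.137 [457.5 174.5 247. ] 16
180 400 0.434 [299.6 349.6  -0.5] 176
130 380 0.099 [471.  172.1 282.2] 19
470 330 0.124 [436.   87.7 256.2] 79
500 400 0.092 [438.7  92.2 289.5] 24
```

Request:
drive_tool(
  targets=[0, 0, 0.02, 0, 0, 0.044, 0, 0, 0.03, 0, 0, 0, 0, 0, 0.025, 0, 0, 0, 0, 0, 0.02, 0, 0, 0, 0, 0, 0.015, 0, 0, 0, 0, 0, 0.01, 0, 0, 0, 0, 0, 0.01, 0, 0, 0, 0, 0, 0.01, 0, 0, 0, 0, 0, 0, 0, 0, 0, 0, 0, 0, 0, 0, 0],
  hand=1,
)

```text
t: 25.55
tcp_pos: [0.4436, 0.1367, 0.0498]
ee_rot: [3.141, 0.001, -0.417]
ft_force: [-1.3, -0.1, 0.9]
gripper_width: 0.0856
gripper_force: 0.0
```

Request:
drive_tool(
  targets=[0, 0, 0, 0, 0, 0, 0, 0, 0, 0, 0, 0, 0, 0, 0, 0, 0, 0, 0, 0, 0, 0, 0, 0, 0, 0, 0, 0, 0, 0, 0, 0, 0, 0, 0, 0, 0, 0, 0, 0, 0, 0, 0, 0, 0, 0, 0, 0, 0, 0, -0.002, 0, 0, 0, 0, 0, -0.004, 0, 0, 0],
  hand=0,
  newtons=50,
)

```text
t: 26.38
tcp_pos: [0.4434, 0.1365, 0.0561]
ee_rot: [3.141, 0.001, -0.419]
ft_force: [0.3, 0.8, -5.6]
gripper_width: 0.0616
gripper_force: 55.6
```

D is gripped (61.6 mm) and its weight is lifted. I'll carry it over the blue cup to the tray at about (.42,-.226).

Request:
drive_tool(
  targets=[0, 0, -0.01, 0, 0, 0, 0, 0, -0.025, 0, 0, 0, 0, 0, -0.025, 0, 0, 0, 0, 0, -0.014, 0, 0, 0, 0.006, 0.0163, 0, 0, 0, 0, 0.0105, 0.0284, 0, 0, 0, 0, 0.0105, 0.0284, 0, 0, 0, 0, 0.0105, 0.0284, 0, 0, 0, 0, 0.0105, 0.0284, 0, 0, 0, 0, 0.0105, 0.0284, 0, 0, 0, 0],
)

```text
t: 27.22
tcp_pos: [0.432, -0.0331, 0.1302]
ee_rot: [3.141, 0.001, -0.418]
ft_force: [0.7, 0.7, -4.5]
gripper_width: 0.0622
gripper_force: 57.0
```

Request:
drive_tool(
  targets=[0.0105, 0.0284, 0, 0, 0, 0, 0.0105, 0.0284, 0, 0, 0, 0, 0.0105, 0.0284, 0, 0, 0, 0, 0.0105, 0.0284, 0, 0, 0, 0, 0.0105, 0.0284, 0, 0, 0, 0, 0.009, 0.024, 0, 0, 0, 0, 0.006, 0.0164, 0, 0, 0, 0, 0, 0, 0.02, 0, 0, 0, 0, 0, 0.02, 0, 0, 0, 0, 0, 0.01, 0, 0, 0],
)

```text
t: 28.05
tcp_pos: [0.4188, -0.2259, 0.0787]
ee_rot: [3.141, 0.003, -0.42]
ft_force: [-0.1, 0.4, -5.3]
gripper_width: 0.0618
gripper_force: 56.9
```

Request:
drive_tool(
  targets=[0, 0, 0.008, 0, 0, 0, 0, 0, 0.006, 0, 0, 0, 0, 0, 0.005, 0, 0, 0, 0, 0, 0.004, 0, 0, 0, 0, 0, 0.003, 0, 0, 0, 0, 0, 0.002, 0, 0, 0, 0, 0, 0.001, 0, 0, 0, 0, 0, 0.0005, 0, 0, 0, 0, 0, 0, 0, 0, 0, 0, 0, 0, 0, 0, 0],
)

```text
t: 28.88
tcp_pos: [0.4206, -0.2261, 0.0513]
ee_rot: [3.141, -0.001, -0.419]
ft_force: [-1.3, 0.2, 3.3]
gripper_width: 0.0619
gripper_force: 57.4
```

Contact with the tray floor. Release and rise.

Request:
drive_tool(
  targets=[0, 0, 0, 0, 0, 0, 0, 0, 0, 0, 0, 0, 0, 0, 0, 0, 0, 0, 0, 0, 0, 0, 0, 0, 0, 0, 0, 0, 0, 0, 0, 0, 0, 0, 0, 0, 0, 0, -0.01, 0, 0, 0, 0, 0, -0.03, 0, 0, 0, 0, 0, -0.035, 0, 0, 0, 0, 0, -0.035, 0, 0, 0],
  hand=1,
)

```text
t: 29.72
tcp_pos: [0.4194, -0.2254, 0.1615]
ee_rot: [3.142, 0.002, -0.419]
ft_force: [1.2, -1.4, 0.1]
gripper_width: 0.0855
gripper_force: 0.0
```

```bash
python3 - <<'E'
from h import *
from station import robot
p,d=robot.grab_frame('scene');cv2.imwrite('pics/s3.png',p[:,:,::-1]);np.savez('pics/k.npz',p=p,d=d,**robot.get_calibration('scene'))
W,p,d=cloud('pics/k.npz')
for n,(x,y) in dict(A=(.608,.12),D=(.42,-.226)).items():
    m=(d>0)&(np.hypot(W[...,0]-x,W[...,1]-y)<.05)&(W[...,2]>.108)&(W[...,2]<.124)&(p.max(-1)>60);q=W[m]
    print(n,m.sum(),((np.percentile(q,2,0)+np.percentile(q,98,0))/2).round(4),np.ptp(q,axis=0).round(3))
E
```

```text
A 557 [0.608  0.1173 0.1141] [0.063 0.064 0.016]
D 752 [ 0.4194 -0.2266  0.1141] [0.068 0.063 0.015]
```

View pics/s3.png

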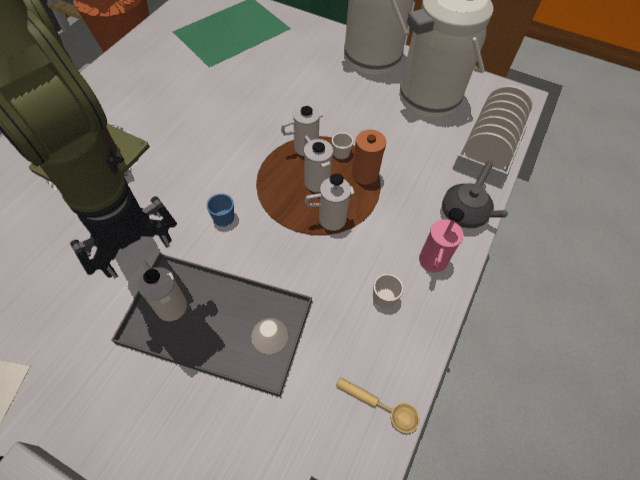

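D stands upright in the tray at about (165,300), and the bowl and cups are unmoved. Fetching A.

Request:
drive_tool(
  targets=[0.0031, -0.0392, 0, 0, 0, 0, 0.0031, -0.0392, 0, 0, 0, 0, 0.0031, -0.0392, 0, 0, 0, 0, 0.0031, -0.0392, 0, 0, 0, 0, 0.0031, -0.0392, 0, 0, 0, 0, 0.0031, -0.0392, 0, 0, 0, 0, 0.0031, -0.0392, 0, 0, 0, 0, 0.0031, -0.0392, 0, 0, 0, 0, 0.0031, -0.0392, 0, 0, 0, 0, 0.0032, -0.0393, 0, 0, 0, 0],
)

```text
t: 30.6
tcp_pos: [0.6086, 0.1215, 0.1605]
ee_rot: [3.141, 0.0, -0.419]
ft_force: [0.0, -0.1, 0.7]
gripper_width: 0.0852
gripper_force: 0.0
```

Request:
drive_tool(
  targets=[0, 0, 0, 0, 0, -0.112, 0, 0, 0, 0, 0, -0.112, 0, 0, 0, 0, 0, -0.112, 0, 0, 0, 0, 0, -0.112, 0, 0, 0, 0, 0, -0.112, 0, 0, 0, 0, 0, -0.112, 0, 0, 0, 0, 0, -0.112, 0, 0, 0, 0, 0, -0.112, 0, 0, 0, 0, 0, -0.112, 0, 0, 0, 0, 0, -0.109],
)

```text
t: 31.43
tcp_pos: [0.608, 0.1194, 0.1604]
ee_rot: [-3.142, 0.001, 0.703]
ft_force: [-0.5, 0.1, -0.3]
gripper_width: 0.0854
gripper_force: 0.0
```

```bash
python3 - <<'E'
from h import *
from station import robot
c=robot.get_calibration('wrist');print(robot.get_obs()['tcp_pos'],robot.get_obs()['ee_rot'])
p,d=robot.grab_frame('wrist');np.savez('pics/w3.npz',p=p,d=d,**c);cv2.imwrite('pics/w3.png',p[:,:,::-1])
W,p,d=cloud('pics/w3.npz')
m=(d>0)&(np.hypot(W[...,0]-.608,W[...,1]-.12)<.05)&(W[...,2]>.108)&(W[...,2]<.124)&(p.max(-1)>60);q=W[m]
print(m.sum(),((np.percentile(q,2,0)+np.percentile(q,98,0))/2).round(4),np.ptp(q,axis=0).round(3))
E
```

```text
[0.60797743 0.1194145  0.1603801 ] [-3.14154918e+00  6.78162225e-04  7.03242714e-01]
7327 [0.6086 0.1207 0.1137] [0.066 0.063 0.012]
```

View pics/w3.png

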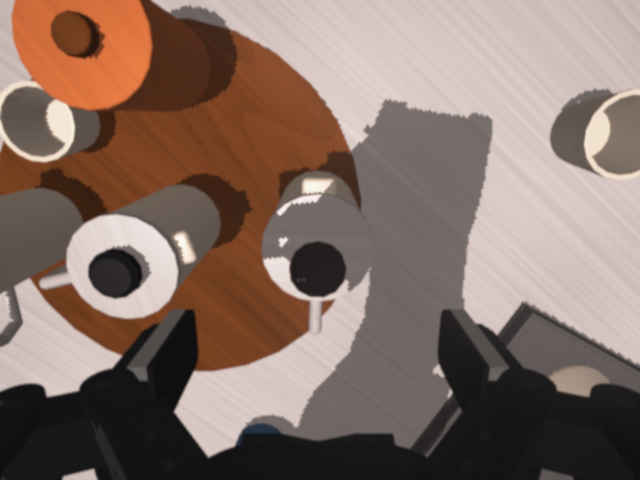

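The wrist view shows A's knob at (317,268) centred between the open fingers, with the handle straight down at (316,315). Descend and grip.

Request:
drive_tool(
  targets=[0, 0, 0.025, 0, 0, 0, 0, 0, 0.025, 0, 0, 0, 0, 0, 0.02, 0, 0, 0, 0, 0, 0.015, 0, 0, 0, 0, 0, 0.0095, 0, 0, 0, 0, 0, 0.006, 0, 0, 0, 0, 0, 0.004, 0, 0, 0, 0, 0, 0, 0, 0, 0, 0, 0, 0, 0, 0, 0, 0, 0, 0, 0, 0, 0],
)

```text
t: 32.32
tcp_pos: [0.609, 0.1199, 0.0571]
ee_rot: [3.141, -0.002, 0.698]
ft_force: [-0.7, 0.3, 0.3]
gripper_width: 0.0852
gripper_force: 0.0
```

Request:
drive_tool(
  targets=[0, 0, 0, 0, 0, 0, 0, 0, 0, 0, 0, 0, 0, 0, 0, 0, 0, 0, 0, 0, 0, 0, 0, 0, 0, 0, 0, 0, 0, 0, 0, 0, 0, 0, 0, 0, 0, 0, 0, 0, 0, 0, 0, 0, 0, 0, 0, 0, 0, 0, -0.002, 0, 0, 0, 0, 0, -0.004, 0, 0, 0],
  hand=0,
  newtons=50,
)

```text
t: 33.15
tcp_pos: [0.6073, 0.1192, 0.0615]
ee_rot: [-3.141, 0.002, 0.698]
ft_force: [-0.3, 0.3, -4.9]
gripper_width: 0.062
gripper_force: 55.3
```

Request:
drive_tool(
  targets=[0, 0, -0.013, 0, 0, 0, 0, 0, -0.025, 0, 0, 0, 0, 0, -0.025, 0, 0, 0, -0.012, 0.0086, 0, 0, 0, 0, -0.0228, 0.0163, 0, 0, 0, 0, -0.0228, 0.0163, 0, 0, 0, 0, -0.0228, 0.0163, 0, 0, 0, 0, -0.0228, 0.0163, 0, 0, 0, 0, -0.0228, 0.0163, 0, 0, 0, 0, -0.0228, 0.0163, 0, 0, 0, 0],
)

```text
t: 33.98
tcp_pos: [0.5614, -0.0596, 0.1251]
ee_rot: [-3.142, 0.001, 0.697]
ft_force: [0.4, -0.6, -3.8]
gripper_width: 0.0619
gripper_force: 56.0
```

Request:
drive_tool(
  targets=[-0.0228, 0.0163, 0, 0, 0, 0, -0.0228, 0.0163, 0, 0, 0, 0, -0.0228, 0.0163, 0, 0, 0, 0, -0.0228, 0.0163, 0, 0, 0, 0, -0.02, 0.0145, 0, 0, 0, 0, -0.0123, 0.0092, 0, 0, 0, 0, 0, 0, 0.015, 0, 0, 0, 0, 0, 0.015, 0, 0, 0, 0, 0, 0.01, 0, 0, 0, 0, 0, 0.005, 0, 0, 0],
)

```text
t: 34.82
tcp_pos: [0.5235, -0.2051, 0.0788]
ee_rot: [-3.139, 0.002, 0.698]
ft_force: [-0.2, 0.4, -3.7]
gripper_width: 0.0615
gripper_force: 56.0
```

Request:
drive_tool(
  targets=[0, 0, 0.007, 0, 0, 0, 0, 0, 0.005, 0, 0, 0, 0, 0, 0.004, 0, 0, 0, 0, 0, 0.003, 0, 0, 0, 0, 0, 0.002, 0, 0, 0, 0, 0, 0.001, 0, 0, 0, 0, 0, 0.001, 0, 0, 0, 0, 0, 0, 0, 0, 0, 0, 0, 0, 0, 0, 0, 0, 0, 0, 0, 0, 0],
)

```text
t: 35.65
tcp_pos: [0.5254, -0.2049, 0.0575]
ee_rot: [3.141, -0.0, 0.698]
ft_force: [-0.4, 1.2, -2.5]
gripper_width: 0.0617
gripper_force: 56.1
```

Request:
drive_tool(
  targets=[0, 0, 0.0005, 0, 0, 0, 0, 0, 0.0005, 0, 0, 0, 0, 0, 0.0005, 0, 0, 0, 0, 0, 0, 0, 0, 0, 0, 0, 0, 0, 0, 0, 0, 0, 0, 0, 0, 0, 0, 0, 0, 0, 0, 0, 0, 0, 0, 0, 0, 0, 0, 0, 0, 0, 0, 0, 0, 0, 0, 0, 0, 0],
)

```text
t: 36.48
tcp_pos: [0.5255, -0.2048, 0.0573]
ee_rot: [3.14, -0.001, 0.698]
ft_force: [-3.3, 2.5, 11.0]
gripper_width: 0.0618
gripper_force: 57.1
```

Request:
drive_tool(
  targets=[0, 0, 0, 0, 0, 0, 0, 0, 0, 0, 0, 0, 0, 0, 0, 0, 0, 0, 0, 0, 0, 0, 0, 0, 0, 0, 0, 0, 0, 0, 0, 0, 0, 0, 0, 0, 0, 0, -0.01, 0, 0, 0, 0, 0, -0.03, 0, 0, 0, 0, 0, -0.035, 0, 0, 0, 0, 0, -0.035, 0, 0, 0],
  hand=1,
)

```text
t: 37.32
tcp_pos: [0.5245, -0.2046, 0.1672]
ee_rot: [-3.14, 0.001, 0.698]
ft_force: [0.1, -0.2, 0.1]
gripper_width: 0.0857
gripper_force: 0.0
```

Request:
drive_tool(
  targets=[0, 0, -0.03, 0, 0, 0, 0, 0, -0.03, 0, 0, 0, 0, 0, 0, 0, 0, 0, 0, 0, 0, 0, 0, 0, 0, 0, 0, 0, 0, 0, 0, 0, 0, 0, 0, 0, 0, 0, 0, 0, 0, 0, 0, 0, 0, 0, 0, 0, 0, 0, 0, 0, 0, 0, 0, 0, 0, 0, 0, 0],
)

```text
t: 38.15
tcp_pos: [0.5249, -0.2048, 0.2252]
ee_rot: [-3.141, 0.0, 0.698]
ft_force: [0.8, 0.1, 1.1]
gripper_width: 0.0856
gripper_force: 0.0
```

```bash
python3 - <<'E'
from h import *
from station import robot
knobs();W,p,d=cloud('pics/k.npz');cv2.imwrite('pics/s4.png',p[:,:,::-1])
for n,(x,y) in dict(A=(.525,-.205),D=(.42,-.226)).items():
    m=(d>0)&(np.hypot(W[...,0]-x,W[...,1]-y)<.05)&(W[...,2]>.108)&(W[...,2]<.124)&(p.max(-1)>60);q=W[m]
    print(n,m.sum(),((np.percentile(q,2,0)+np.percentile(q,98,0))/2).round(4),np.ptp(q,axis=0).round(3))
E
```

```text
A 0  
B 105 [0.5285 0.1951] [0.1242 0.1297 0.132 ]
C 90 [0.4523 0.2801] [0.124  0.1296 0.1321]
D 0  
A 780 [ 0.5249 -0.2048  0.1145] [0.063 0.063 0.014]
D 758 [ 0.4194 -0.2265  0.1141] [0.071 0.063 0.015]
```

View pics/s4.png

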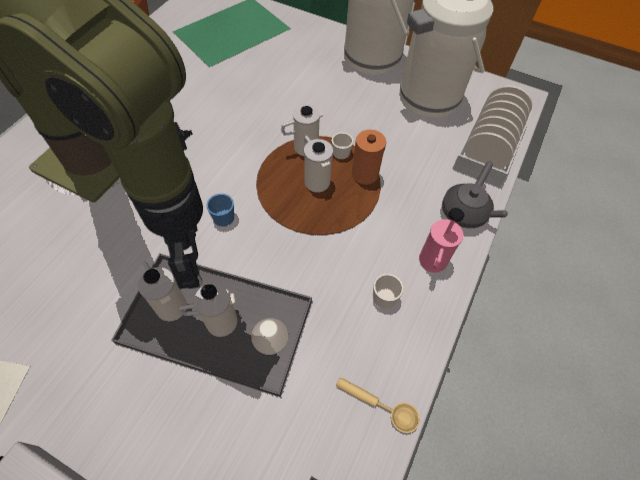

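The final view shows both sticking presses upright in the tray at (165,297) and (215,310), beside the untouched bowl. The two good ones are on the mat with their knobs home, and the arm is clear of everything.

```bash
python3 -c "
from station import robot
print(robot.sign_off())"
```

```text
the job is handed in; nothing more can be done
None
```

Job handed in at about 38 s: the two sticking presses stand upright in the tray beside the bowl, and the two good ones are on the mat with plungers fully home. The hardest push on a sticking knob read 67 N, above the advised 10–20 N but under the 100 N limit, and nothing was tipped or moved out of place.

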